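Cover the open topping pan with its lid

TASK

Put the rectangular lid on the open rectangular pan (the one with the lemons), so that it lies flat and square in the recess inside the pan's rim, and let go of it. Lower it into place rather than dropping it, and leave the square lid and the round lid where they are.

Things in the scene. Friction and masses are not known exactly. Their poses are not given: they have to be found in the camera images.
- rect_lid_grip (a point): Lid to move: flat aluminium plate 150 x 90 x 5 mm lying on the table, 0.25 kg, with a black upright grip block in its middle, 70 mm long (along the long side), 16 mm wide, 50 mm tall (55 mm overall). The point is in the block on the lid's centre line, 35 mm above the lid's underside, 20 mm below the block's top. x along the lid's long side and the block, y across (pinch the 16 mm), z up.
- pan_seat (a point): Open fixed steel pan with lemons, 178 x 118 mm, 62 mm tall. Its 6 mm thick rim stands 8 mm above a level ledge: a recess of 166 x 106 mm (8 mm play all round). The point is the recess's centre at ledge height, 54 mm above the table, where the seated lid's underside lies. x along the pan's long side (lid's too, either way round), z up. A like pan with a fixed lid and a round pot stand beside it, up to 120 mm tall.
- square_lid_grip (a point): Square 90 x 90 mm aluminium lid lying flat on the table, 5 mm thick, with the same black upright grip block (70 x 16 mm, 50 mm tall) as the rectangular lid. Not wanted; leave it where it is. The point is in the middle of the grip block, 35 mm above the lid's underside; x along the grip block, z up.
- round_lid_grip (a point): Round 100 mm diameter aluminium lid lying flat on the table, 5 mm thick, with the same black upright grip block (70 x 16 mm, 50 mm tall) as the rectangular lid. Not wanted; leave it where it is. The point is in the middle of the grip block, 35 mm above the lid's underside; x along the grip block, z up.
There are look-alikes about, which are no part of the job. What is shaped like the part that bears rect_lid_grip but blue or purple is not meant.

How it is judged:
By the outcome, as a careful person would: the job done as asked, in the order asked, and still so for the second after the job is handed in, with the robot touching nothing.
It also fails if it takes over 35 s, if anything falls off the work surface, if the arm or the gripper's body presses on something with over 40 N, if the wrist force passes 120 N, or if a joint passes its speed limit or range.

ROBOT

A 7-joint arm with a two-finger parallel gripper is mounted at the origin on the work surface. World frame = base frame: x ahead of the robot, y to its left, z up, the work surface at z = 0. Lengths are in m, angles in rad, forces in N, time in s.
With the tool pointing down it reaches from about 0.4 to 0.875 m from the base axis. Payload 19.3 kg.
Tool frame: the origin (TCP) lies on the centre line of the jaws, within the pads' length; the fingertips stand 14 mm ahead of it and the grasp point (between the pads) lies 5 mm behind it; x points along the fingers, y is the direction in which the jaws open and shut, and the axes are right-handed (so a half turn about x gives the same grasp; the last joint's range is limited). The gripper opens to 85 mm and grips with 20 to 120 N. Pads are 22 mm wide; open, the fingers measure 114 mm over their backs; the gripper's body (76 mm by 85 mm) begins 54 mm behind the grasp point. The pads swing forward as they close: fully open they stand 13 mm farther back than shut.
Start: joints at [-1.181, 0.521, -0.036, 1.599, 0.021, 1.021, -0.113], TCP at [0.277, 0.56, 0.245] pointing down, gripper open.
Joint ranges: [-2.91, 2.91], [-0.3, 2.13], [-1.5, 1.42], [0.17, 2.43], [-1.26, 4.41], [0.16, 1.93], [-2.52, 2.52]. Speed limits (rad/s): [1.89, 1.89, 2.39, 2.39, 3.01, 3.01, 3.01].

INTERFACE

Orientations are given as [roll, pitch, yaw] about the fixed x, y, z axes, in that order (R = Rz(yaw) Ry(pitch) Rx(roll)).
In Python, from workcell import monitor, optics, bot gives the robot as it stands.
- The arm moves only by the tool arm_command, never from a script. Its arguments are lists of equal length, an entry for each row: "delta_pos": the shift along the tool's x, y, z as a fraction of full scale, a list of three; "rotation": the turn, a rotation vector about the tool's x, y, z as a fraction of full scale, a list of three. In form: {"delta_pos": [[dx, dy, dz], ...], "rotation": [[wx, wy, wz], ...]}. A call has 1 to 10 rows; each row shifts and turns the pose as measured when the row begins, along the tool's axes as they then stand; what a row does not reach is not made up. Full scale, the value 1, is 30 mm for a shift and 6 degrees for a turn. A row lasts 1/10 s, in which the tool goes at most 50 mm and 8.59 degrees, less where a joint would pass 70% of its speed; a pose out of reach is approached as far as the arm can. A call with a number of a shift or a turn outside -1 to 1 is refused whole. A call with a gripper value outside its range is refused whole. "gripper" is the closure, from -1 (fully open) to 1 (shut), so that 0 is half open, set as the call begins (left out, the last holds). The fingers move at their own pace and stop on an object; "grip_force" is the grip in N (left out, the last holds). Time passes only in rows, so rows that do not move let the fingers close. It gives the time, the measured TCP pose, the force and the opening at its end, in the units of the state.
- monitor.observe(): the state, without advancing time (a new reading comes with each control period).
- optics.grab_frame(name): name is "side" or "top" or "wrist"; returns the picture (400x640x3 uint8, red, green, blue); there is no depth.
- optics.camera_params(name): a dict with "fx", "fy", "cx", "cy" (pixels), "dist_coeffs" ([k1, k2, p1, p2, k3] as OpenCV has them; the pictures are not rectified), "origin" and "rotation" of the camera in the world. Camera axes: x right, y down, z forward; pixel columns grow to the right and rows downward; lengths in m; the calibration is good to about 2 mm. A picture is of the moment at which its call begins: read the wrist's pose just before it. camera_params takes no time and is no camera call; for the wrist camera it gives the pose at the moment of the call.
- bot.job_done(): hands the job in, once; it reports no verdict.
The state is a dict: "clock": time; "qpos": joint angles; "qd": joint speeds; "joint_efforts": joint torques, N m; "position": TCP position; "tool_rot": TCP orientation; "force": force on the tool from outside, world axes, zero at the start; "moment": the same for the moment, N m; "grip_width": finger opening in m.
Only numpy, scipy, OpenCV 4.12 (cv2) and the standard library are available. Lean on these libraries where they do the work, as an engineer would, in place of code of your own. Each camera call takes 0.05 s, during which the arm holds its last target. There are 200 camera calls.

## Working session

There is one attempt and no reset: what is moved stays moved. The work goes in short steps, Python scripts to look and compute and a tool call to move; the robot and the scene stay as the last step left them, time stands still between calls to the robot, and variables do not carry over. Pictures are saved under pics/ and viewed, about 8 in all and at most 12, crops included, and the job is handed in when it is done.

Besides the shell and the picture viewer there is one more tool, called after "Emit:" by a JSON object that holds its "api" and its "payload". arm_command: Moves the arm, as the interface text tells. Its arguments: {"type":"object","properties":{"delta_pos":{"type":"array","items":{"type":"array","items":{"type":"number"}}},"rotation":{"type":"array","items":{"type":"array","items":{"type":"number"}}},"gripper":{"type":"number"},"grip_force":{"type":"number"}},"required":["delta_pos","rotation"]}

```bash
mkdir -p pics
python3 - <<'E'
from workcell import monitor, optics, bot
import cv2, numpy as np
print(monitor.observe())
for n in ("top","side"):
    im=optics.grab_frame(n); cv2.imwrite(f"pics/{n}0.png",im[:,:,::-1]); print(n,optics.camera_params(n))
E
```

```text
{'clock': 0.0, 'qpos': array([-1.18121458,  0.52202951, -0.0363193 ,  1.59996157,  0.02118879,
        1.02114588, -0.11281891]), 'qd': array([-0.0007086 , -0.00162726,  0.00023454, -0.00060615,  0.00193185,
        0.0005973 , -0.00102767]), 'joint_efforts': array([-3.86686061e-04, -9.27111697e+01,  1.97938643e+00, -3.69929802e+01,
        1.77304144e-02,  8.24266579e-03,  3.50644757e-05]), 'position': array([0.27723874, 0.5597938 , 0.2447328 ]), 'tool_rot': array([-1.50339079,  1.56963662, -1.96321514]), 'force': array([-0.54806738, -0.0239313 , -0.12424262]), 'moment': array([-0.03301755,  0.03706069,  0.02229361]), 'grip_width': 0.08530987866851049}
top {'fx': 366.09853231207774, 'fy': 366.09853231207774, 'cx': 318.652445294538, 'cy': 197.50022564432973, 'dist_coeffs': array([-0.04424666,  0.        ,  0.        ,  0.        ,  0.        ]), 'origin': array([ 0.36952073, -0.02441883,  1.00276715]), 'rotation': array([-3.07479744, -0.00792723, -1.59714685])}
side {'fx': 452.2809612427024, 'fy': 452.2809612427024, 'cx': 316.66055494372307, 'cy': 192.65619896630716, 'dist_coeffs': array([-0.02016239,  0.        ,  0.        ,  0.        ,  0.        ]), 'origin': array([-0.07706209, -0.63101654,  0.74617524]), 'rotation': array([-2.27528466,  0.00528865, -0.70863206])}
```

View pics/top0.png

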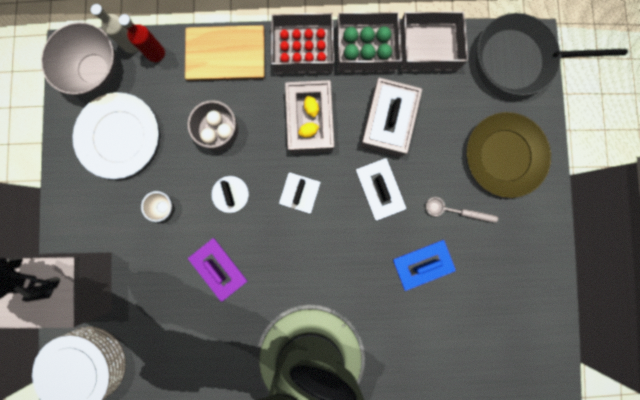

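View pics/side0.png

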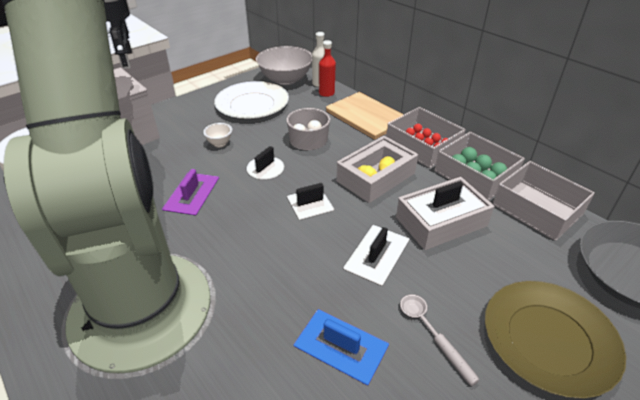

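The rectangular lid is at about (381,189) in the top view and the lemon pan at (309,117). The pan with the fixed lid is right beside it at (393,117).

```bash
cat > h.py <<'E'
from workcell import monitor, optics, bot
import cv2, numpy as np
from scipy.spatial.transform import Rotation as R
def cam(n):
    p=optics.camera_params(n); K=np.array([[p['fx'],0,p['cx']],[0,p['fy'],p['cy']],[0,0,1]])
    return K,np.array(p['dist_coeffs']),np.array(p['origin']),R.from_euler('xyz',p['rotation']).as_matrix()
def cast(c,px,z):
    K,d,o,M=c; u=cv2.undistortPoints(np.array(px,float).reshape(-1,1,2),K,d).reshape(-1,2)
    r=np.c_[u,np.ones(len(u))]@M.T
    return o+r*((z-o[2])/r[:,2])[:,None]
def proj(c,P):
    K,d,o,M=c; return cv2.projectPoints((np.array(P,float).reshape(-1,3)-o)@M,np.zeros(3),np.zeros(3),K,d)[0].reshape(-1,2)
def rect(P):
    """centre, (long, short) mm, yaw of long side, of world xy points (m)"""
    (cx,cy),(w,h),a=cv2.minAreaRect((P[:,:2]*1000).astype(np.float32))
    if w<h: w,h,a=h,w,a+90
    return np.round([cx,cy,w,h,(a+90)%180-90],1)
def tool():
    s=monitor.observe(); return np.array(s['position']),R.from_euler('xyz',s['tool_rot']).as_matrix(),s
def plan(target,yaw):
    """tool pointing down, tool y at angle yaw (deg, mod 180): shift in tool axes in units of 30mm, turn in units of 6 deg"""
    p,M,s=tool(); best=None
    for k in(0,180):
        a=np.radians(yaw+k); y=np.array([np.cos(a),np.sin(a),0]); x=np.array([0,0,-1.]); G=np.c_[x,y,np.cross(x,y)]
        v=R.from_matrix(M.T@G).as_rotvec()
        if best is None or np.linalg.norm(v)<np.linalg.norm(best): best=v
    print('clock',round(s['clock'],2),'q7',s['qpos'].round(2),'pos',p.round(4),'shift',(M.T@(np.array(target)-p)/.03).round(3),'turn',(np.degrees(best)/6).round(3))
    print('M',M.round(3).tolist())
E
python3 - <<'E'
from h import *
c=cam('top'); im=cv2.imread('pics/top0.png')
hsv=cv2.cvtColor(im,cv2.COLOR_BGR2HSV)
w=((hsv[...,2]>200)&(hsv[...,1]<40)).astype(np.uint8)
for cn in cv2.findContours(w,cv2.RETR_EXTERNAL,cv2.CHAIN_APPROX_NONE)[0]:
    if cv2.contourArea(cn)>600: print('white',cn.mean(0).round(),rect(cast(c,cn,.005)))
b=(hsv[...,2]>110).astype(np.uint8)
for cn in cv2.findContours(b,cv2.RETR_EXTERNAL,cv2.CHAIN_APPROX_NONE)[0]:
    if 1000<cv2.contourArea(cn)<8000: print('bright',cn.mean(0).round(),rect(cast(c,cn,.062)))
print('TCP img',monitor.observe()['position'])
cc=cam('wrist');print('wrist',cc[2],cc[3].round(2));
E
```

```text
white [[604. 388.]] [ -98.4 -829.8  176.8   93.2   85.7]
white [[ 61. 376.]] [-10.3 695.8 291.  170.8 -89.4]
white [[230. 194.]] [453.4 209.5  96.3  96.1  -0.8]
white [[299. 192.]] [451.1  18.5  89.9  89.4  71.4]
white [[381. 189.]] [ 456.  -205.   149.8   89.6   19.3]
white [[115. 135.]] [624.6 530.7 242.  237.4 -66.2]
white [[308. 111.]] [668.4 -13.2 186.  123.6   1.4]
white [[395. 109.]] [ 662.1 -245.4  186.4  123.9  -15.5]
white [[429.  44.]] [ 867.  -361.1  128.6   95.6   89.6]
white [[601.  82.]] [ 698.9 -861.6  437.2  256.5   -3.5]
white [[33. 86.]] [728.8 730.7 479.5 305.7   1.5]
white [[229.  16.]] [963.1 219.1 553.5  32.8 -89.6]
bright [[604. 387.]] [ -69.  -782.5  169.6   93.    85.7]
bright [[ 67. 372.]] [ 22.7 636.4 327.9 183.4 -89.4]
bright [[317. 335.]] [ 82.9 -22.6 268.4 151.2  69.6]
bright [[ 42. 292.]] [203.9 705.5 200.8 183.8  89.1]
bright [[424. 265.]] [ 252.5 -299.4  148.5   92.3  -70.6]
bright [[217. 269.]] [255.3 231.  146.6  90.   37.5]
bright [[229. 194.]] [447.4 196.2 101.1  98.3  88.6]
bright [[299. 192.]] [446.6  15.6  92.6  91.7  71.3]
bright [[381. 189.]] [ 451.  -194.5  148.5   92.3   19.6]
bright [[211. 123.]] [6.352e+02 2.433e+02 1.283e+02 1.266e+02 2.000e-01]
bright [[115. 135.]] [609.8 499.1 235.5 230.5 -65. ]
bright [[309. 114.]] [652.9 -13.7 184.8 125.2   1.3]
bright [[392. 115.]] [ 646.4 -234.   184.9  125.2  -15.5]
bright [[224.  52.]] [830.  209.3 215.9 149.2  89.7]
TCP img [0.27724937 0.55982756 0.24478002]
wrist [0.21467419 0.59163535 0.37366429] [[ 0.44  0.86  0.25]
 [ 0.9  -0.43 -0.13]
 [-0.    0.28 -0.96]]
```

Run:
```python
from h import *
plan([.44,.2,.23],109.3)
plan([.456,-.205,.20],109.3)
```

```text
clock 0.1 q7 [-1.18  0.52 -0.04  1.6   0.02  1.02 -0.11] pos [0.2772 0.5598 0.2448] shift [ 0.502 -8.341 10.184] turn [-7.607e+00 -3.000e-03  1.000e-02]
M [[-0.0, 0.444, 0.896], [-0.001, 0.896, -0.444], [-1.0, -0.001, 0.0]]
clock 0.1 q7 [-1.18  0.52 -0.04  1.6   0.02  1.02 -0.11] pos [0.2772 0.5598 0.2448] shift [  1.515 -20.201  16.652] turn [-7.607e+00 -3.000e-03  1.000e-02]
M [[-0.0, 0.444, 0.896], [-0.001, 0.896, -0.444], [-1.0, -0.001, 0.0]]
```

Emit:
{"api": "arm_command", "payload": {"delta_pos": [[0.05, -0.83, 1], [0.05, -0.83, 1], [0.05, -0.83, 1], [0.05, -0.83, 1], [0.05, -0.83, 1], [0.05, -0.83, 1], [0.05, -0.83, 1], [0.05, -0.83, 1], [0.05, -0.83, 1], [0.05, -0.83, 1]], "rotation": [[0, 0, 0], [0, 0, 0], [0, 0, 0], [0, 0, 0], [0, 0, 0], [0, 0, 0], [0, 0, 0], [0, 0, 0], [0, 0, 0], [0, 0, 0]]}}

```text
clock: 1.1
position: [0.4373, 0.194, 0.2267]
tool_rot: [-2.153, 1.566, -2.604]
force: [-0.1, -0.2, -0.1]
grip_width: 0.0854
```

Run:
```python
from h import *
plan([.456,-.205,.20],109.3)
```

```text
clock 1.1 q7 [-0.58  0.32  0.05  1.99 -0.02  0.84  0.6 ] pos [0.4373 0.194  0.2267] shift [  0.918 -11.694   6.362] turn [-7.523 -0.038  0.026]
M [[-0.004, 0.436, 0.9], [-0.002, 0.9, -0.436], [-1.0, -0.004, -0.003]]
```

Emit:
{"api": "arm_command", "payload": {"delta_pos": [[0.08, -1, 0.54], [0.08, -1, 0.54], [0.08, -1, 0.54], [0.08, -1, 0.54], [0.08, -1, 0.54], [0.08, -1, 0.54], [0.08, -1, 0.54], [0.08, -1, 0.54], [0.08, -1, 0.54], [0.08, -1, 0.54]], "rotation": [[0, 0, 0], [0, 0, 0], [0, 0, 0], [0, 0, 0], [0, 0, 0], [0, 0, 0], [0, 0, 0], [0, 0, 0], [0, 0, 0], [0, 0, 0]]}}

```text
clock: 2.1
position: [0.451, -0.1617, 0.202]
tool_rot: [-2.186, 1.565, -2.638]
force: [0.6, -0.6, 0.1]
grip_width: 0.0855
```

Emit:
{"api": "arm_command", "payload": {"delta_pos": [[0, 0, 0], [0, 0, 0], [0, 0, 0], [0, 0, 0], [0, 0, 0], [0, 0, 0], [0, 0, 0], [0, 0, 0]], "rotation": [[-0.94, 0, 0], [-0.94, 0, 0], [-0.94, 0, 0], [-0.94, 0, 0], [-0.94, 0, 0], [-0.94, 0, 0], [-0.94, 0, 0], [-0.94, 0, 0]]}}

```text
clock: 2.9
position: [0.4488, -0.1673, 0.2001]
tool_rot: [-3.113, 1.561, -2.756]
force: [-0.2, 0.2, -1.1]
grip_width: 0.0855
```

Run:
```python
from h import *
plan([.456,-.205,.20],109.3)
c=cam('wrist'); im=optics.grab_frame('wrist')[:,:,::-1]; cv2.imwrite('pics/w1.png',im)
print(proj(c,[[.456,-.205,.005],[.456,-.205,.055]]).round())
```

```text
clock 2.9 q7 [ 0.23  0.36 -0.01  2.02  0.01  0.78  2.15] pos [ 0.4488 -0.1673  0.2001] shift [ 0.005 -1.26  -0.215] turn [ 0.189 -0.092  0.004]
M [[-0.009, -0.349, 0.937], [-0.004, 0.937, 0.349], [-1.0, -0.0, -0.01]]
[[279. 169.]
 [272. 181.]]
```

View pics/w1.png

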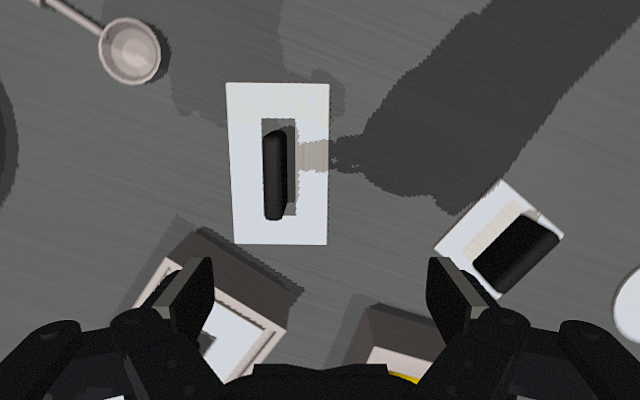

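The wrist view shows the lid squarely at (278,163), with its block at (275,175). There are no obstructions around it.

Run:
```python
from h import *
c=cam('wrist'); im=cv2.imread('pics/w1.png')
hsv=cv2.cvtColor(im,cv2.COLOR_BGR2HSV)
w=((hsv[...,2]>170)&(hsv[...,1]<40)).astype(np.uint8)
for cn in cv2.findContours(w,cv2.RETR_EXTERNAL,cv2.CHAIN_APPROX_NONE)[0]:
    if cv2.contourArea(cn)>3000:
        h=cv2.convexHull(cn); print('white',cn.mean(0).round(),rect(cast(c,h,.005)))
k=(hsv[...,2]<45).astype(np.uint8)
for cn in cv2.findContours(k,cv2.RETR_EXTERNAL,cv2.CHAIN_APPROX_NONE)[0]:
    if 800<cv2.contourArea(cn)<6000: print('black',cv2.boundingRect(cn),rect(cast(c,cn,.055)))
plan([.456,-.205,.1],109.3)
```

```text
white [[242. 334.]] [ 650.3 -196.    94.9   85.7  -14.9]
white [[485. 238.]] [448.1  17.8  89.9  89.6 -18.2]
white [[279. 163.]] [ 455.4 -205.4  149.2   89.4   20.1]
black (473, 215, 87, 79) [443.1   2.4  65.8  42.8 -18. ]
black (263, 128, 25, 92) [ 450.7 -204.    72.2   18.8   20.5]
clock 2.95 q7 [ 0.23  0.36 -0.01  2.02  0.01  0.78  2.15] pos [ 0.4488 -0.1673  0.2001] shift [ 3.338 -1.258 -0.19 ] turn [ 0.252 -0.093  0.003]
M [[-0.009, -0.355, 0.935], [-0.004, 0.935, 0.355], [-1.0, -0.0, -0.01]]
```

Emit:
{"api": "arm_command", "payload": {"delta_pos": [[0, -0.7, -0.1], [0, -0.57, -0.09], [0.6, 0, 0], [1, 0, 0], [1, 0, 0], [0.7, 0, 0], [0, 0, 0]], "rotation": [[0.1, -0.09, 0], [0, 0, 0], [0, 0, 0], [0, 0, 0], [0, 0, 0], [0, 0, 0], [0, 0, 0]], "gripper": -0.2}}

```text
clock: 3.65
position: [0.4573, -0.2069, 0.098]
tool_rot: [-0.825, 1.569, -0.487]
force: [-0.5, -0.6, 0.8]
grip_width: 0.0516
```

Run:
```python
from h import *
plan([.4555,-.2052,.031],110)
```

```text
clock 3.65 q7 [ 0.31  0.55  0.    2.04 -0.    0.55  2.22] pos [ 0.4573 -0.2069  0.098 ] shift [ 2.232  0.077 -0.039] turn [-0.106  0.01   0.01 ]
M [[0.001, -0.332, 0.943], [-0.001, 0.943, 0.332], [-1.0, -0.001, 0.001]]
```

Emit:
{"api": "arm_command", "payload": {"delta_pos": [[0.6, 0.07, -0.04], [0.6, 0, 0], [0.6, 0, 0], [0.4, 0, 0], [0, 0, 0]], "rotation": [[-0.1, 0, 0], [0, 0, 0], [0, 0, 0], [0, 0, 0], [0, 0, 0]]}}

```text
clock: 4.15
position: [0.4574, -0.2062, 0.0336]
tool_rot: [-0.862, 1.566, -0.52]
force: [-0.7, -0.3, -0.3]
grip_width: 0.0511
```

Emit:
{"api": "arm_command", "payload": {"delta_pos": [[0, 0, 0], [0, 0, 0], [0, 0, 0], [0, 0, 0], [0, 0, 0], [0, 0, 0], [0, 0, 0], [0, 0, 0]], "rotation": [[0, 0, 0], [0, 0, 0], [0, 0, 0], [0, 0, 0], [0, 0, 0], [0, 0, 0], [0, 0, 0], [0, 0, 0]], "gripper": 1, "grip_force": 50}}

```text
clock: 4.95
position: [0.4587, -0.2068, 0.0369]
tool_rot: [-0.799, 1.563, -0.458]
force: [-0.4, -0.8, -2.0]
grip_width: 0.0154
```

Emit:
{"api": "arm_command", "payload": {"delta_pos": [[-0.3, 0, 0], [-0.5, 0, 0], [-0.7, 0, 0], [-0.9, 0, 0], [-0.9, 0, 0], [-0.7, 0, 0], [-0.5, 0, 0], [-0.3, 0, 0], [0, 0, 0]], "rotation": [[0, 0, 0], [0, 0, 0], [0, 0, 0], [0, 0, 0], [0, 0, 0], [0, 0, 0], [0, 0, 0], [0, 0, 0], [0, 0, 0]]}}

```text
clock: 5.85
position: [0.4564, -0.206, 0.1904]
tool_rot: [-0.789, 1.563, -0.449]
force: [0.5, 0.3, -3.3]
grip_width: 0.0154
```

Run:
```python
from h import *
p,M,s=tool(); print(s['force'],s['moment'],s['grip_width'])
im=[optics.grab_frame(n)[:,:,::-1] for n in('wrist','side')]
cv2.imwrite('pics/w2.png',im[0]); cv2.imwrite('pics/s2.png',im[1][100:300,250:570])
cv2.imwrite('pics/c2.png',np.vstack([im[0][:,:],cv2.resize(im[1][100:300,250:570],(640,400))])[:, :][::1][:800] if 0 else np.hstack([cv2.resize(im[0],(400,250)),cv2.resize(im[1][100:300,250:570],(400,250))]))
plan([.653,-.0137,.2],91.3)
```

```text
[ 0.52967607  0.29497459 -3.296304  ] [0.02877909 0.03633336 0.02526332] 0.015388365284767532
clock 5.95 q7 [ 0.3   0.4   0.01  1.99 -0.    0.75  2.22] pos [ 0.4559 -0.2058  0.189 ] shift [-0.352  3.838  8.332] turn [3.037 0.043 0.034]
M [[0.005, -0.334, 0.943], [-0.003, 0.943, 0.334], [-1.0, -0.004, 0.004]]
```

View pics/c2.png

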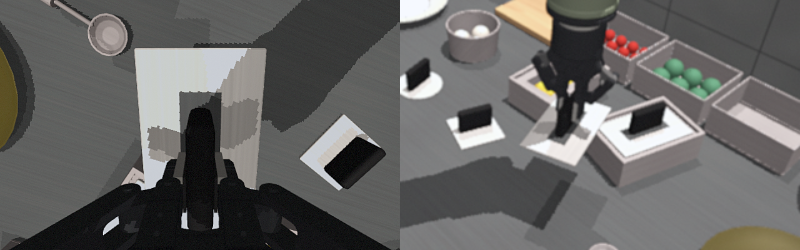

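The lid is held and level in both views. Before moving over the pan, I'll check the pan estimate by overlaying the predicted outline on both fixed views.

Run:
```python
from h import *
x,y,a=.652,-.0138,np.radians(1.3)
def box(L,W,z):
    P=np.array([[L,W],[-L,W],[-L,-W],[L,-W]])/2; Rm=np.array([[np.cos(a),-np.sin(a)],[np.sin(a),np.cos(a)]])
    return np.c_[P@Rm.T+[x,y],np.full(4,z)]
out=[]
for n,(x0,y0,w,h) in(('top',(270,70,80,95)),('side',(325,125,105,90))):
    c=cam(n); im=cv2.imread(f'pics/{n}0.png')[y0:y0+h,x0:x0+w]; s=5 if n=='top' else 4
    s=4.2; im=cv2.resize(im,(400,400*h//w if 0 else int(400*h/w)),interpolation=cv2.INTER_CUBIC); s=400/w
    for b,col in((box(.178,.118,.062),(0,0,255)),(box(.166,.106,.062),(0,200,0))):
        q=((proj(c,b)-[x0,y0]+.5)*s); cv2.polylines(im,[q.round().astype(np.int32)],True,col,1)
    out.append(cv2.copyMakeBorder(im,0,480-im.shape[0],0,0,cv2.BORDER_CONSTANT))
cv2.imwrite('pics/chk.png',np.hstack(out))
```

```text
(no output)
```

View pics/chk.png

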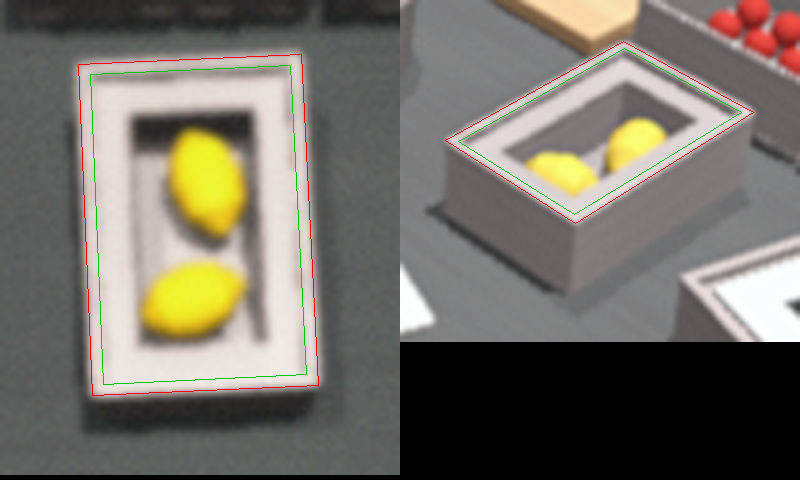

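Emit:
{"api": "arm_command", "payload": {"delta_pos": [[-0.05, 0.2, 0.45], [-0.05, 0.4, 0.9], [-0.05, 0.43, 0.95], [-0.05, 0.43, 0.95], [-0.05, 0.43, 0.95], [-0.05, 0.43, 0.95], [-0.05, 0.43, 0.95], [0, 0.4, 0.9], [0, 0.3, 0.6], [0, 0.15, 0.3]], "rotation": [[0, 0, 0], [0, 0, 0], [0, 0, 0], [0, 0, 0], [0, 0, 0], [0, 0, 0], [0, 0, 0], [0, 0, 0], [0, 0, 0], [0, 0, 0]]}}

```text
clock: 6.95
position: [0.6491, -0.0108, 0.1888]
tool_rot: [2.756, 1.561, 3.097]
force: [-0.4, -0.2, -2.6]
grip_width: 0.0154
```

Emit:
{"api": "arm_command", "payload": {"delta_pos": [[0, 0, 0], [0, 0, 0], [0, 0, 0], [0, 0, 0], [0, 0, 0], [0, 0, 0]], "rotation": [[0.5, 0, 0], [0.8, 0, 0], [0.8, 0, 0], [0.6, 0, 0], [0.3, 0, 0], [0, 0, 0]]}}

```text
clock: 7.55
position: [0.6477, -0.0078, 0.1832]
tool_rot: [3.108, 1.553, 3.125]
force: [0.3, 0.9, -3.0]
grip_width: 0.0155
```

Run:
```python
from h import *
plan([.6544,-.0137,.15],91.3)
```

```text
clock 7.55 q7 [-0.13  0.63  0.07  1.58 -0.05  0.95  1.55] pos [ 0.6477 -0.0078  0.1832] shift [ 1.103 -0.201  0.24 ] turn [-0.054 -0.171 -0.006]
M [[-0.018, -0.017, 1.0], [0.0, 1.0, 0.017], [-1.0, 0.001, -0.018]]
```

Emit:
{"api": "arm_command", "payload": {"delta_pos": [[0, -0.15, 0.15], [0.3, -0.05, 0.09], [0.5, 0, 0], [0.5, 0, 0], [0.3, 0, 0], [0, 0, 0]], "rotation": [[-0.05, -0.17, 0], [0, 0, 0], [0, 0, 0], [0, 0, 0], [0, 0, 0], [0, 0, 0]]}}

```text
clock: 8.15
position: [0.6547, -0.0147, 0.1291]
tool_rot: [2.57, 1.57, 2.597]
force: [-0.7, 0.1, -2.2]
grip_width: 0.0151
```

Run:
```python
from h import *
plan([.6544,-.0137,.12],91.3)
im=optics.grab_frame('side')[:,:,::-1];cv2.imwrite('pics/s3.png',cv2.resize(im[90:240,290:480],None,fx=3,fy=3,interpolation=cv2.INTER_CUBIC))
im=optics.grab_frame('top')[:,:,::-1];cv2.imwrite('pics/t3.png',im); 
hsv=cv2.cvtColor(im,cv2.COLOR_BGR2HSV)
```

```text
clock 8.15 q7 [-0.11  0.7   0.06  1.61 -0.06  0.83  1.57] pos [ 0.6547 -0.0147  0.1291] shift [ 0.302  0.033 -0.009] turn [ 0.035 -0.009 -0.006]
M [[-0.001, -0.026, 1.0], [0.001, 1.0, 0.026], [-1.0, 0.001, -0.001]]
```

View pics/s3.png

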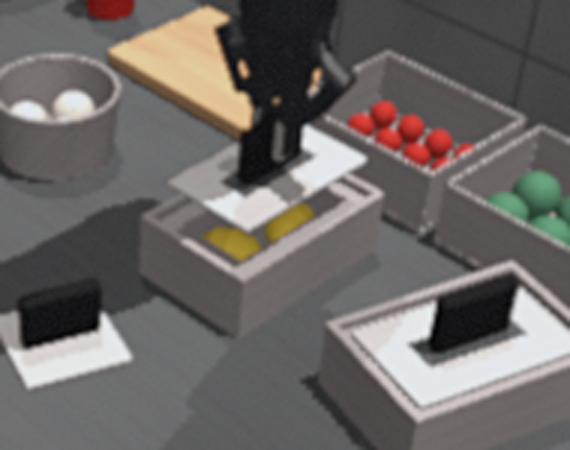

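The lid is level above the pan, with corners in the crop at left (168,183), front (250,228) and right (367,160). I'll cast those to world points.

Run:
```python
from h import *
c=cam('side'); px=np.array([[168,183],[250,228],[367,160]])/3+[290,90]-.33
for z in(.095,.1,.105):
    P=cast(c,px,z); print(z,(P[:,:2]*1000).round(1).tolist(),'mid',((P[0]+P[2])/2*1000).round(1)[:2], np.linalg.norm(np.diff(P,axis=0),axis=1).round(4), np.degrees(np.arctan2(*(P[2]-P[1])[1::-1])).round(1))
```

```text
0.095 [[578.8, 28.3], [585.4, -59.8], [729.9, -58.1]] mid [654.4 -14.9] [0.0883 0.1445] 0.7
0.1 [[573.8, 23.2], [580.3, -64.1], [723.7, -62.5]] mid [648.7 -19.6] [0.0876 0.1434] 0.7
0.105 [[568.8, 18.1], [575.2, -68.5], [717.5, -66.8]] mid [643.1 -24.4] [0.0869 0.1423] 0.7
```

Emit:
{"api": "arm_command", "payload": {"delta_pos": [[0.3, 0.03, -0.04], [0.3, 0, 0], [0.15, 0, 0], [0, 0, 0]], "rotation": [[0.04, 0, 0], [0, 0, 0], [0, 0, 0], [0, 0, 0]]}}

```text
clock: 8.65
position: [0.6547, -0.0135, 0.1073]
tool_rot: [0.272, 1.568, 0.294]
force: [0.2, -0.8, -2.5]
grip_width: 0.0152
```

Run:
```python
from h import *
plan([.6540,-.0137,.095],91.3)
```

```text
clock 8.65 q7 [-0.11  0.73  0.06  1.63 -0.06  0.79  1.57] pos [ 0.6547 -0.0135  0.1073] shift [ 0.411 -0.007 -0.025] turn [-0.007  0.026 -0.007]
M [[0.003, -0.022, 1.0], [0.001, 1.0, 0.022], [-1.0, 0.001, 0.003]]
```

Emit:
{"api": "arm_command", "payload": {"delta_pos": [[0.15, 0, -0.03], [0.15, 0, 0], [0.1, 0, 0]], "rotation": [[0, 0.02, 0], [0, 0, 0], [0, 0, 0]]}}

```text
clock: 8.95
position: [0.6542, -0.0135, 0.095]
tool_rot: [0.473, 1.569, 0.495]
force: [0.3, 0.3, -2.7]
grip_width: 0.0155
```

Emit:
{"api": "arm_command", "payload": {"delta_pos": [[0.07, 0, 0], [0.07, 0, 0]], "rotation": [[0, 0, 0], [0, 0, 0]]}}

```text
clock: 9.15
position: [0.6541, -0.0135, 0.0903]
tool_rot: [0.521, 1.569, 0.543]
force: [-0.5, 0.4, -2.0]
grip_width: 0.0155
```

Emit:
{"api": "arm_command", "payload": {"delta_pos": [[0.05, 0, 0], [0.0, 0, 0]], "rotation": [[0, 0, 0], [0, 0, 0]]}}

```text
clock: 9.35
position: [0.6543, -0.0135, 0.09]
tool_rot: [0.451, 1.569, 0.473]
force: [0.8, -0.3, -2.6]
grip_width: 0.0158
```

Emit:
{"api": "arm_command", "payload": {"delta_pos": [[0.05, 0, 0], [0.0, 0, 0]], "rotation": [[0, 0, 0], [0, 0, 0]]}}

```text
clock: 9.55
position: [0.6546, -0.0135, 0.09]
tool_rot: [0.335, 1.568, 0.357]
force: [0.6, -0.3, -1.8]
grip_width: 0.0155
```

Emit:
{"api": "arm_command", "payload": {"delta_pos": [[0.1, 0, 0], [0.1, 0, 0]], "rotation": [[0, 0, 0], [0, 0, 0]]}}

```text
clock: 9.75
position: [0.6549, -0.0134, 0.0895]
tool_rot: [0.384, 1.566, 0.405]
force: [-28.1, 0.8, 63.4]
grip_width: 0.0152
```

Run:
```python
from h import *
p,M,s=tool(); print(p,s['force'])
im=optics.grab_frame('side')[:,:,::-1];cv2.imwrite('pics/s4.png',cv2.resize(im[90:240,290:480],None,fx=4,fy=4,interpolation=cv2.INTER_CUBIC))
```

```text
[ 0.65489451 -0.01337373  0.08945772] [-28.075861     0.83461229  63.41276553]
```

View pics/s4.png

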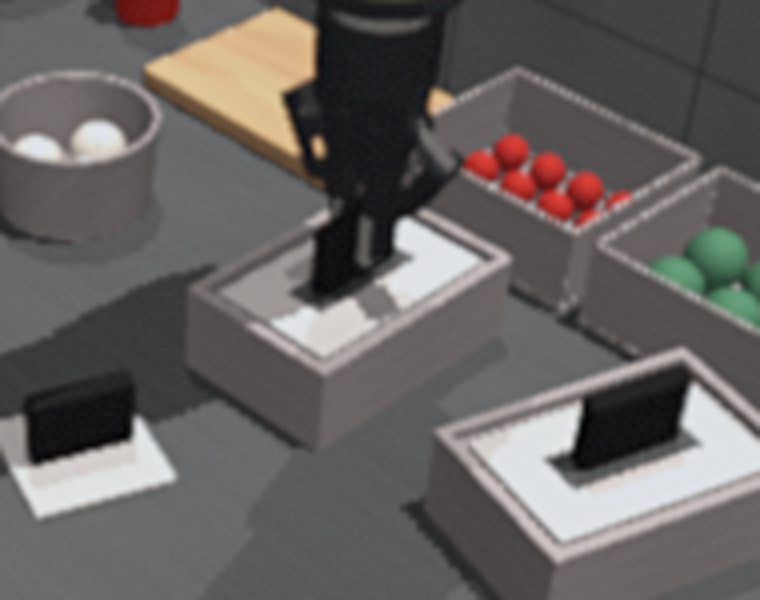

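The lid is down inside the rim. The 63 N reading confirms it's on the ledge, so I'll relax that push and then release.

Emit:
{"api": "arm_command", "payload": {"delta_pos": [[0, 0, 0], [0, 0, 0]], "rotation": [[0, 0, 0], [0, 0, 0]]}}

```text
clock: 10.0
position: [0.6552, -0.0133, 0.0907]
tool_rot: [0.318, 1.565, 0.339]
force: [0.3, -0.3, -2.5]
grip_width: 0.0152
```

Emit:
{"api": "arm_command", "payload": {"delta_pos": [[0, 0, 0], [0, 0, 0], [0, 0, 0], [0, 0, 0], [0, 0, 0], [0, 0, 0]], "rotation": [[0, 0, 0], [0, 0, 0], [0, 0, 0], [0, 0, 0], [0, 0, 0], [0, 0, 0]], "gripper": -0.2}}

```text
clock: 10.6
position: [0.6553, -0.0133, 0.0895]
tool_rot: [0.32, 1.565, 0.342]
force: [-0.2, -0.8, 0.7]
grip_width: 0.0511
```

Emit:
{"api": "arm_command", "payload": {"delta_pos": [[-0.3, 0, 0], [-0.6, 0, 0], [-1, 0, 0], [-1, 0, 0], [-1, 0, 0], [-1, 0, 0], [-1, 0, 0], [-0.6, 0, 0], [-0.3, 0, 0], [0, 0, 0]], "rotation": [[0, 0, 0], [0, 0, 0], [0, 0, 0], [0, 0, 0], [0, 0, 0], [0, 0, 0], [0, 0, 0], [0, 0, 0], [0, 0, 0], [0, 0, 0]]}}

```text
clock: 11.6
position: [0.6534, -0.014, 0.3072]
tool_rot: [0.251, 1.563, 0.272]
force: [0.4, -0.2, -0.8]
grip_width: 0.0512
```

Run:
```python
from h import *
s=monitor.observe(); print(s['clock'],s['position'],s['force'])
a=optics.grab_frame('side')[:,:,::-1];b=optics.grab_frame('wrist')[:,:,::-1]
cv2.imwrite('pics/w5.png',b)
cv2.imwrite('pics/c5.png',np.hstack([cv2.resize(a[110:230,300:460],(400,300),interpolation=cv2.INTER_CUBIC),cv2.resize(b,(400,300))]))
```

```text
11.6 [ 0.65335924 -0.01402371  0.30720079] [ 0.43878596 -0.22677184 -0.75969068]
```

View pics/c5.png

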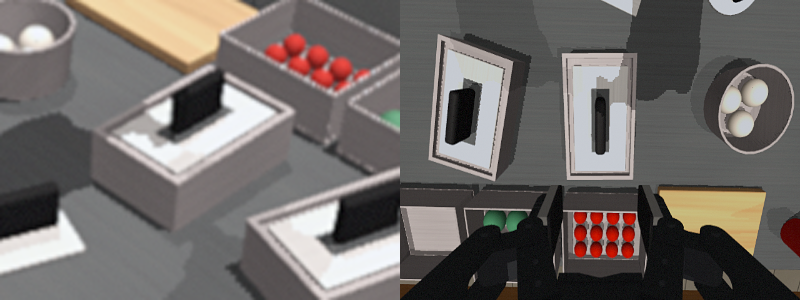

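Run:
```python
from workcell import bot
print(bot.job_done())
```

```text
the job is handed in; nothing more can be done
None
```

The rectangular lid is on the lemon pan, and I handed the job in at about 11.7 s. I gripped it by its block, lowered it into the recess and let go. The arm then backed off to about 0.31 m above the table.

- **Fit:** After release, the side and wrist pictures show the lid flat and square inside the rim, with a gap all round. I judged this by eye and did not measure the final gap.
- **Contact force:** While I was confirming contact, the wrist briefly read about 63 N up and 28 N sideways. That is below the 120 N wrist limit, and the push went through the held lid onto the ledge. I relaxed it before opening the fingers.
- **Drop at release:** After I relaxed the push, the reading was back to about the lid's weight. The lid may therefore have been about 1 mm off the ledge when the fingers opened.
- **Lid position check:** A reading from the side picture during lowering put the lid's centre within about 2–3 mm of where I expected it, depending on the height assumed. The play is 8 mm.
- **Other lids:** The arm did not go near the square or round lid, though I took no final measurement of where they lie.

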